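Dock a vial rack against the sampler's rail and stop

TASK

Push the white vial rack back along the table, working on its two ends in turn, until its long back face lies flush against the aluminium docking rail and both stiff orange plungers in its face are pushed fully in. Then slide it along the rail until its end meets the red stop, leaving it flush with the rail and touching the stop. Push gently: the rack must never press on the rail or the stop with more than about 20 N, and the other things on the bench are to be left alone.

Things in the scene. Friction and masses are not known exactly. Their poses are not given: they have to be found in the camera images.
- rack: white plastic vial rack, a solid block 90 mm (its x) by 280 mm (its y) and 40 mm high, with two rows of capped vials (blue caps) held fast in it, whose caps reach 60 mm above the table; 0.35 to 0.7 kg, of slick plastic (friction about 0.3), slides easily on the table. Too wide to grip across. Origin: centre of the underside. Its +x face is the back, which goes against the rail; the front face (-x, with a thin blue stripe) is the one to push.
- rack_back_left (a point): the +y end of the rack's back face, 20 mm above its underside (rack frame 45, 140, 20 mm)
- rack_back_right (a point): the -y end of the rack's back face, 20 mm above its underside (rack frame 45, -140, 20 mm)
- rail: aluminium docking rail fixed to the table, 470 mm long (its y), 40 mm thick, 35 mm high. Origin: on the table at the middle of its front face, which looks to its -x towards the robot and the rack; its +x goes into the rail. The face is rigid: pressing on it raises the force steeply.
- plunger_left (a joint): orange square plunger, 14 by 14 mm, 20 mm above the table, in the rail's face 80 mm to the +y side of the rail's middle. Value: how far it stands out of the face in m, 0 = fully in, at most 0.009. It slides stiffly (it takes about 9 N on each plunger), has no spring and stays where it is pushed. A small orange tab on top of the rail, its middle 14 mm behind the tip, moves with it.
- plunger_right (a joint): the same plunger 80 mm to the -y side of the rail's middle
- stop: red fixed block, 30 mm along the rail (its y), 42 mm high, that projects 60 mm in front of the rail's face at one end of the rail, 205 mm from the rail's middle, sometimes at +y and sometimes at -y. Origin: on the table in the plane of the rail's face, middle of the block's 30 mm; axes as the rail's. The rack's end face comes against its inner side, so the rack's origin then lies 155 mm from this origin along the rail.
- lamp: small white and green status lamp on top of the rail at the end opposite the stop, reaching 65 mm above the table; it lies wholly behind the rail's face and is not a stop. Origin as for the stop.
- wash_bottle: white plastic wash bottle with a bent spout, 68 mm across, 200 mm tall. Bystander, loose. Origin: centre of the underside
- beaker: empty glass beaker, 70 mm across, 90 mm tall. Bystander, loose. Origin: centre of the underside
- blue_jar: amber jar with a blue cap, 56 mm across, 85 mm tall. Bystander, loose. Origin: centre of the underside
- mouse: black computer mouse, 77 by 60 mm, 32 mm tall. Bystander, loose. Origin: centre of the underside (of its rear round part)
- cup: clear plastic cup, 66 mm across, 70 mm tall. Bystander, loose. Origin: centre of the underside
- tray: blue plastic tray, 160 by 110 mm, 35 mm tall. Bystander, loose. Origin: centre of the underside
Mind the look-alikes: they are no part of the job. Of the things shaped like the stop, the red one is meant.

How it is judged:
On the way, in this order (a step that is already met when the one before it is completed fails the run):
1. the rack lies flush along the rail with both plungers in, still more than 10 mm short of the stop (x of rack_back_left in the frame of rail between -0.002 and 0.003 m and x of rack_back_right in the frame of rail between -0.002 and 0.003 m and value of joint each of plunger_left, plunger_right below 0.0015 m and height (world z) of rack below 0.004 m and (y of rack in the frame of stop above 0.165 m or y of rack in the frame of stop below -0.165 m)), for 0.2 s.
2. the rack, flush with the rail, has been slid up to the stop (x of rack_back_left in the frame of rail between -0.002 and 0.003 m and x of rack_back_right in the frame of rail between -0.002 and 0.003 m and value of joint each of plunger_left, plunger_right below 0.0015 m and height (world z) of rack below 0.004 m and y of rack in the frame of stop between -0.157 and 0.157 m), for 0.2 s.
At the end, for the whole second after the job is handed in: Both ends of the rack's back face are within 2 mm of the rail's face, both plungers stand out less than 1.5 mm, the rack's end is within 2 mm of the red stop, and the rack lies flat on the table at rest (all of step 2 and linear speed of rack below 0.01 m/s); the robot touches nothing.
It fails at once if the rack presses on the rail (plungers included) with more than 24 N (contact force between rack and rail above 24 N).
It fails at once if the rack presses on the stop with more than 24 N (contact force between rack and stop above 24 N).
It fails at once if the rack is tipped (angle between rack's own z axis and vertical above 0.15 rad).
It fails at once if a bystander is moved more than 15 mm (distance of any of wash_bottle, beaker, blue_jar, mouse, cup, tray from where it was at the start of the episode above 0.015 m).
It also fails if it takes over 72 s, if anything falls off the work surface, if the arm or the gripper's body presses on something with over 40 N, if the wrist force passes 120 N, or if a joint passes its speed limit or range.

ROBOT

A 7-joint arm with a two-finger parallel gripper is mounted at the origin on the work surface. World frame = base frame: x ahead of the robot, y to its left, z up, the work surface at z = 0. Lengths are in m, angles in rad, forces in N, time in s.
With the tool pointing down it reaches from about 0.425 to 0.95 m from the base axis. Payload 4.7 kg.
Tool frame: the origin (TCP) lies on the front face of the gripper's body, between the roots of the fingers; the fingertips stand 73 mm ahead of it and the grasp point (between the pads) lies 54 mm ahead of it; z points along the fingers, y is the line along which they close (so a half turn about z gives the same grasp; the last joint's range is limited). The gripper opens to 85 mm and grips with 20 to 120 N. Pads are 22 mm wide; open, the fingers measure 114 mm over their backs; the gripper's body (76 mm by 85 mm) begins 54 mm behind the grasp point. The pads swing forward as they close: fully open they stand 13 mm farther back than shut.
Start: joints at [-0.029, 0.469, -0.049, 1.532, 0.024, 1.141, -0.082], TCP at [0.675, 0, 0.304] pointing down, gripper open.
Joint ranges: [-2.59, 2.59], [-0.33, 1.99], [-1.39, 1.29], [0.1, 2.45], [-1.04, 4.18], [0.21, 1.99], [-2.66, 2.66]. Speed limits (rad/s): [2.57, 2.57, 3.14, 3.14, 3.14, 3.14, 3.14].

INTERFACE

Orientations are given as a unit quaternion [w, x, y, z].
In Python, from bench import get_state, capture, camera_info, job_done gives the robot as it stands. The module is installed in compiled form; this text tells all that it offers.
- The arm moves only by the shell command python3 -m crank 'ROWS' [FORCE]. ROWS is a JSON object of lists of equal length, an entry for each row: "linear": the shift along the tool's x, y, z in cm, a list of three; "dr": the turn, a rotation vector about the tool's x, y, z in degrees, a list of three; "fingers": the finger opening in cm, from 0 to 8.54. In form: {"linear": [[tx, ty, tz], ...], "dr": [[ax, ay, az], ...], "fingers": [fingers, ...]}. A call has 1 to 10 rows; each row is the pose to reach, as a shift and turn from the pose commanded when the call began, along the tool's axes at that moment; what a row does not reach only later rows make up. A row lasts 1/8 s, in which the tool goes at most 62.5 mm and 10.7 degrees, less where a joint would pass 70% of its speed; a pose out of reach is approached as far as the arm can. A call with a gripper value outside its range is refused whole. The fingers move at their own pace and stop on an object; FORCE is the grip in N (left out, the last holds). Time passes only in rows, so rows that repeat a pose let the fingers close. It gives the time, the measured TCP pose, the force, the opening and the grip force at its end, in the units of the state.
- get_state(): the state, without advancing time (a new reading comes with each control period).
- capture(name): name is "scene" or "side" or "wrist"; returns (picture, depth): 384x512x3 uint8, blue, green, red; 384x512 float32, m along the optical axis (not along the pixel's ray), 0 where there is no reading.
- camera_info(name): a dict with "mtx" (3x3 intrinsics, pixels), "camera_from_world" (4x4, takes a point from world to camera coordinates). Camera axes: x right, y up, looking along -z (the intrinsics and any distortion apply to the point x, -y, -z); pixel columns grow to the right and rows downward; lengths in m; the calibration is good to about 2 mm. A picture is of the moment at which its call begins: read the wrist's pose just before it. camera_info takes no time and is no camera call; for the wrist camera it gives the pose at the moment of the call.
- job_done(): hands the job in; it is judged then, once.
The state is a dict: "t": time; "qpos": joint angles; "dq": joint speeds; "joint_efforts": joint torques, N m; "tool_pos": TCP position; "eef_rot": TCP orientation; "wrist_force": force on the tool from outside, world axes, zero at the start; "moment": the same for the moment, N m; "gripper_width": finger opening in m; "grasp_force": force on a finger pad.
Only numpy, scipy, OpenCV 4.12 (cv2) and the standard library are available. Lean on these libraries where they do the work, as an engineer would, in place of code of your own. Each camera call takes 0.05 s, during which the arm holds its last target. There are 200 camera calls.

## Working session

There is one attempt and no reset: what is moved stays moved. The work goes in short steps, Python scripts to look and compute and a shell command to move; the robot and the scene stay as the last step left them, time stands still between calls to the robot, and variables do not carry over. Pictures are saved under pics/ and viewed, at most 10 in all, crops included, and the job is handed in when it is done.

```bash
mkdir -p pics; cat > h.py <<'E'
import numpy as np, cv2
from bench import *
def ray(info,u,v):
    K=np.array(info["mtx"]);T=np.array(info["camera_from_world"])
    d=np.linalg.inv(K)@[u,v,1]; d=np.array([d[0],-d[1],-d[2]])
    R=T[:3,:3]; return -R.T@T[:3,3], R.T@d
def onplane(info,u,v,z):
    o,d=ray(info,u,v); return o+d*(z-o[2])/d[2]
def cloud(info,dep):
    K=np.array(info["mtx"]);T=np.array(info["camera_from_world"])
    v,u=np.mgrid[:dep.shape[0],:dep.shape[1]]
    p=np.stack([u,v,np.ones_like(u)],-1)@np.linalg.inv(K).T*dep[...,None]
    p=p*[1,-1,-1]
    return (p-T[:3,3])@T[:3,:3]
E
python3 - <<'E'
from h import *
s=get_state();print(s)
ims=[]
for n in("scene","side"):
    i=camera_info(n);p,d=capture(n);np.savez(n+".npz",p=p,d=d,mtx=i["mtx"],T=i["camera_from_world"]);print(n,i);cv2.imwrite(f"pics/{n}0.png",p)
E
```

```text
{'t': 0.0, 'qpos': array([-0.02893162,  0.46945867, -0.04863373,  1.53368723,  0.02411066,
        1.14097937, -0.08232239]), 'dq': array([-5.75936469e-06,  1.46830622e-03,  1.25600873e-04, -5.58062481e-04,
       -1.13390338e-03,  5.95089256e-04,  4.28382681e-05]), 'joint_efforts': array([ 1.18357209e-03, -5.10321057e+01, -4.63755790e-02, -2.37716943e+01,
        1.05899444e-02,  7.35067850e-03,  1.56414734e-05]), 'tool_pos': array([6.74564486e-01, 5.76176981e-05, 3.02852614e-01]), 'eef_rot': array([-6.65623810e-04,  7.07078241e-01,  7.07134651e-01, -7.09990646e-04]), 'wrist_force': array([ 0.08867099, -0.35985202,  0.63226428]), 'moment': array([0.00365277, 0.05050896, 0.00875449]), 'grasp_force': 0.0, 'gripper_width': 0.0852895805158662}
scene {'mtx': array([[443.16150689,   0.        , 259.7280799 ],
       [  0.        , 443.16150689, 190.45096331],
       [  0.        ,   0.        ,   1.        ]]), 'camera_from_world': array([[ 0.78015236,  0.62547993, -0.01171119, -0.46678126],
       [-0.42925367,  0.54883254,  0.71730337,  0.24589929],
       [ 0.45508635, -0.55457884,  0.69666256, -1.78422018],
       [ 0.        ,  0.        ,  0.        ,  1.        ]])}
side {'mtx': array([[409.81690543,   0.        , 247.99891115],
       [  0.        , 409.81690543, 189.3744785 ],
       [  0.        ,   0.        ,   1.        ]]), 'camera_from_world': array([[ 0.93707858, -0.34907622,  0.00543423, -0.57440435],
       [ 0.18459518,  0.50862871,  0.84096459, -0.15740532],
       [-0.29632475, -0.78704677,  0.54106286, -1.19509996],
       [ 0.        ,  0.        ,  0.        ,  1.        ]])}
```

View pics/scene0.png

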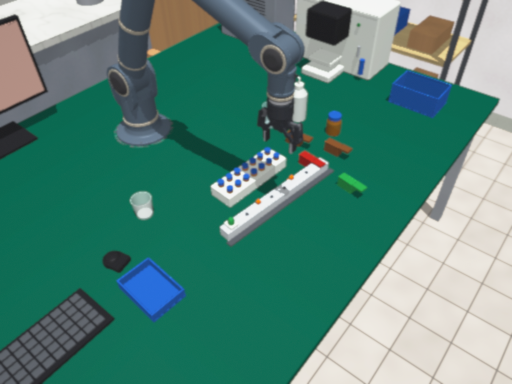

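View pics/side0.png

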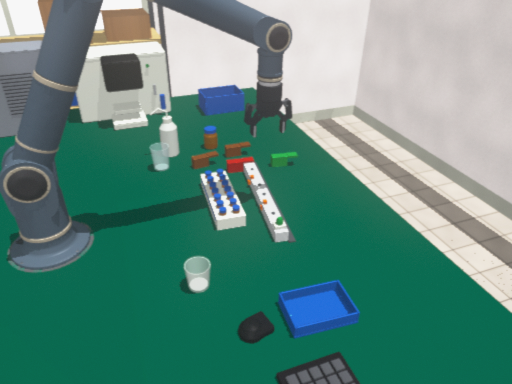

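The scene picture shows the rack at (249,176) and the rail from (228,230) to (325,168). Red stop candidates: red block (312,160), brown ones (305,138) and (338,148), green one (352,183). Only the red block stands at the end of the rail, with the green lamp (231,222) at the other end, so the stop is at +y.

```bash
python3 - <<'E'
from h import *
out=[]
for n in("scene","side"):
    z=np.load(n+".npz");p,d=z["p"],z["d"];i=dict(mtx=z["mtx"],camera_from_world=z["T"])
    P=cloud(i,d); hsv=cv2.cvtColor(p,cv2.COLOR_BGR2HSV)
    def rep(name,m):
        k,l,s,c=cv2.connectedComponentsWithStats(m.astype(np.uint8))
        for j in range(1,k):
            if s[j,4]>=8:
                q=P[l==j]; print(n,name,c[j].round(0),s[j,4],np.median(q,0).round(3),q.min(0).round(3),q.max(0).round(3))
    inb=(P[...,0]>.4)&(P[...,0]<1)&(abs(P[...,1])<.45)&(P[...,2]>.012)&(P[...,2]<.1)&(d>0)
    H,S,V=hsv[...,0],hsv[...,1],hsv[...,2]
    rep("red",inb&((H<6)|(H>174))&(S>170)&(V>120)); rep("orange",inb&(H>=7)&(H<20)&(S>170)&(V>170))
    m=inb&(S<70)&(V>110)
    for nm,lo,hi in(("top40",.036,.044),("rail35",.031,.0365)):
        rep(nm,m&(P[...,2]>lo)&(P[...,2]<hi))
    # white blobs
    k,l,s,c=cv2.connectedComponentsWithStats((inb&(S<70)&(V>110)).astype(np.uint8))
    for j in range(1,k):
        if s[j,4]>150: print(n,"white",c[j],s[j,4],np.median(P[l==j],0))
a=cv2.imread("pics/scene0.png")[130:255,195:375];cv2.imwrite("pics/c1.png",cv2.resize(a,None,fx=4.4,fy=4.4,interpolation=2))
E
```

```text
scene red [310. 159.] 177 [0.648 0.212 0.042] [0.611 0.199 0.013] [0.709 0.242 0.049]
scene orange [291. 177.] 10 [0.66  0.092 0.046] [0.654 0.085 0.043] [0.665 0.102 0.049]
scene orange [258. 201.] 10 [ 0.643 -0.065  0.047] [ 0.639 -0.076  0.042] [ 0.649 -0.059  0.053]
scene top40 [299. 113.] 20 [0.462 0.423 0.041] [0.445 0.407 0.036] [0.473 0.446 0.043]
scene top40 [246. 176.] 689 [ 0.538 -0.003  0.041] [ 0.472 -0.115  0.036] [0.584 0.171 0.044]
scene top40 [321. 159.] 8 [0.689 0.241 0.039] [0.677 0.232 0.036] [0.697 0.245 0.043]
scene top40 [271. 197.] 641 [ 0.662 -0.019  0.038] [ 0.616 -0.223  0.036] [0.71  0.204 0.044]
scene rail35 [313. 167.] 42 [0.687 0.191 0.034] [0.662 0.173 0.031] [0.71  0.211 0.036]
scene rail35 [274. 168.] 17 [0.578 0.108 0.034] [0.573 0.084 0.031] [0.581 0.129 0.036]
scene rail35 [304. 169.] 8 [0.665 0.163 0.033] [0.662 0.159 0.033] [0.673 0.172 0.036]
scene rail35 [297. 179.] 127 [0.68  0.106 0.035] [0.647 0.053 0.031] [0.699 0.171 0.036]
scene rail35 [258. 179.] 25 [0.571 0.031 0.034] [ 0.566 -0.017  0.031] [0.577 0.062 0.036]
scene rail35 [246. 188.] 
[... 1431 characters left out ...]
0 [278. 226.] 37 [ 0.629 -0.204  0.039] [ 0.619 -0.209  0.036] [ 0.651 -0.169  0.044]
side rail35 [172. 148.] 14 [0.441 0.413 0.033] [0.427 0.404 0.031] [0.467 0.428 0.036]
side rail35 [264. 196.] 643 [ 0.659 -0.027  0.034] [ 0.615 -0.223  0.031] [0.706 0.205 0.036]
side rail35 [239. 217.] 14 [ 0.542 -0.11   0.034] [ 0.532 -0.113  0.031] [ 0.555 -0.108  0.036]
side rail35 [226. 219.] 22 [ 0.501 -0.108  0.034] [ 0.483 -0.112  0.031] [ 0.524 -0.103  0.036]
side white [169.14985591 144.1037464 ] 347 [0.43270178 0.41294005 0.06751008]
side white [265.22749274 201.39980639] 1033 [ 0.65111807 -0.06226054  0.03420283]
side white [221.48197343 201.90132827] 1054 [ 0.51657147 -0.03182988  0.03897915]
```

View pics/c1.png

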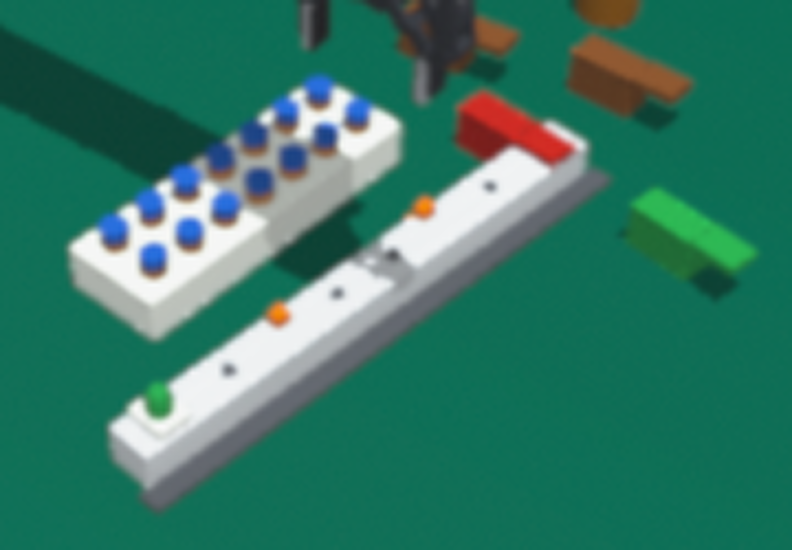

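The crop confirms it: the red block (515,130 in the crop) sits on the rail's +y end, while the brown and green ones stand free. I'll take a wrist picture for precision.

```bash
python3 - <<'E'
from h import *
i=camera_info("wrist");p,d=capture("wrist");cv2.imwrite("pics/w0.png",p);print(i)
np.savez("wrist.npz",p=p,d=d,mtx=i["mtx"],T=i["camera_from_world"])
for n,lo,hi in (("scene",.0385,.0425),("side",.0365,.0425)):
    z=np.load(n+".npz");p,d=z["p"],z["d"];i=dict(mtx=z["mtx"],camera_from_world=z["T"]);P=cloud(i,d)
    hsv=cv2.cvtColor(p,cv2.COLOR_BGR2HSV);H,S,V=hsv[...,0],hsv[...,1],hsv[...,2]
    o=(H>=5)&(H<20)&(S>140)&(V>150)&(P[...,0]>.6)&(P[...,1]<.12)&(P[...,1]>-.1)&(P[...,2]>.02)
    k,l,s,c=cv2.connectedComponentsWithStats(o.astype(np.uint8))
    for j in range(1,k):
        if s[j,4]>4: print(n,"tab",s[j,4],onplane(i,*c[j],.036).round(4))
    # project white/blue-cap silhouette region points
    w=(S<70)&(V>95)
    for nm,zz,sel in(("rack",.04,(P[...,0]<.6)&(P[...,0]>.45)&(abs(P[...,1])<.2)&(P[...,2]>lo-.003)&(P[...,2]<.044)),("rail",.035,(P[...,0]>.61)&(P[...,1]<.21)&(P[...,0]<.73)&(P[...,1]>-.3)&(P[...,2]>.0325)&(P[...,2]<.038))):
        v,u=np.nonzero(w&sel); q=np.array([onplane(i,a,b,zz)[:2] for a,b in zip(u,v)])
        r=cv2.minAreaRect((q*1000).astype(np.float32));print(n,nm,r,cv2.boxPoints(r).round(0).tolist())
E
```

```text
{'mtx': array([[344.2208759 ,   0.        , 250.7542713 ],
       [  0.        , 344.2208759 , 192.05056126],
       [  0.        ,   0.        ,   1.        ]]), 'camera_from_world': array([[ 9.99998983e-01,  8.55405262e-04, -1.14146701e-03,
        -6.73497355e-01],
       [-1.15042378e-03,  9.56767088e-01, -2.90852912e-01,
         3.78564632e-02],
       [ 8.43320958e-04,  2.90853929e-01,  9.56767098e-01,
        -3.78952468e-01],
       [ 0.00000000e+00,  0.00000000e+00,  0.00000000e+00,
         1.00000000e+00]])}
scene tab 13 [0.6533 0.1008 0.036 ]
scene tab 13 [ 0.6373 -0.0585  0.036 ]
scene rack ((529.2716064453125, 28.487899780273438), (284.4286804199219, 96.77348327636719), 85.63925170898438) [[470.0, -110.0], [567.0, -117.0], [588.0, 167.0], [492.0, 174.0]]
scene rail ((662.626708984375, -7.2410736083984375), (431.7879943847656, 45.14506149291992), 82.7129898071289) [[613.0, -219.0], [658.0, -224.0], [712.0, 204.0], [668.0, 210.0]]
side tab 6 [0.6641 0.1022 0.036 ]
side tab 7 [0.6429 0.0738 0.036 ]
side tab 11 [ 0.6474 -0.0598  0.036 ]
side tab 5 [ 0.6255 -0.0817  0.036 ]
side rack ((525.0298461914062, 24.231109619140625), (287.86981201171875, 91.9619140625), 85.35942840576172) [[468.0, -116.0], [559.0, -123.0], [583.0, 164.0], [491.0, 171.0]]
side rail ((659.2281494140625, -10.661392211914062), (433.31121826171875, 40.53057861328125), 82.6712875366211) [[611.0, -223.0], [652.0, -228.0], [707.0, 202.0], [667.0, 207.0]]
```

View pics/w0.png

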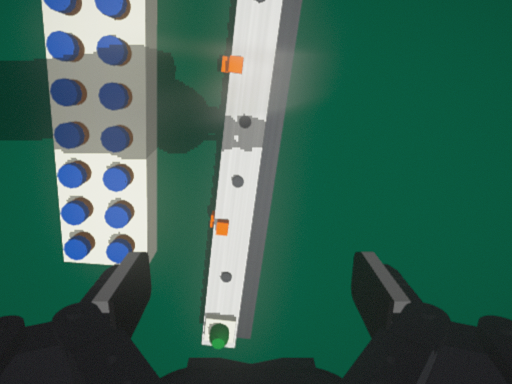

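```bash
cat > fit.py <<'E'
from h import *
def edges(p,i,verbose=True):
    # front-top edges of rail (z=.035) and rack (z=.04): first white pixel per row in a rough world window
    hsv=cv2.cvtColor(p,cv2.COLOR_BGR2HSV);w=(hsv[...,1]<75)&(hsv[...,2]>75)
    return w
def line(pts):
    pts=np.array(pts,np.float32);vx,vy,x,y=cv2.fitLine(pts,cv2.DIST_HUBER,0,1e-5,1e-5).ravel()
    if vy<0: vx,vy=-vx,-vy
    r=(pts-[x,y])@[vy,-vx]
    return vx/vy, x-vx/vy*y, float(r.std()),len(pts)
E
python3 - <<'E'
from fit import *
z=np.load("wrist.npz");p=z["p"];i=dict(mtx=z["mtx"],camera_from_world=z["T"])
w=edges(p,i)
A=[];B=[];C=[]
for v in range(0,384):
    u=np.nonzero(w[v,185:290])[0]
    if len(u)>8 and v<310: A.append(onplane(i,u[0]+185-.5,v,.035)[:2])
    u=np.nonzero(w[v,20:160])[0]
    if len(u)>12 and v<255: B.append(onplane(i,u[0]+20-.5,v,.04)[:2])
    if v<310:
        u=np.nonzero(w[v,185:290])[0]
        if len(u)>8: C.append(onplane(i,u[-1]+185.5,v,.035)[:2])
for n,q in(("railfront",A),("rackfront",B),("railback",C)):
    k,x0,sd,m=line(q);print(n,"slope dx/dy",k,"deg",np.degrees(np.arctan(k)),"x at y=0",x0,sd,m,"y range",q[0][1],q[-1][1])
for uv in((64,262),(148,265)): print("rack -y end top",onplane(i,*uv,.04).round(4))
for uv in((202,347),(236,348)): print("lamp/rail end",onplane(i,*uv,.035).round(4))
hsv=cv2.cvtColor(p,cv2.COLOR_BGR2HSV)
o=(hsv[...,0]>=4)&(hsv[...,0]<22)&(hsv[...,1]>140)&(hsv[...,2]>130)
k,l,s,c=cv2.connectedComponentsWithStats(o.astype(np.uint8))
for j in range(1,k):
    if s[j,4]>10: print("orange",s[j],onplane(i,*c[j],.036).round(4))
E
```

```text
railfront slope dx/dy 0.10494294 deg 5.990859 x at y=0 0.6367713 0.008565042167901993 310 y range 0.14790962712339517 -0.16802697306648107
rackfront slope dx/dy 0.0804137 deg 4.5974727 x at y=0 0.47967854 0.0019431000109761953 255 y range 0.14672177112185014 -0.09610546793320772
railback slope dx/dy 0.12256165 deg 6.987417 x at y=0 0.6989111 0.00284761399962008 310 y range 0.14793839842868478 -0.1679292502228349
rack -y end top [ 0.4723 -0.1056  0.04  ]
rack -y end top [ 0.5626 -0.1091  0.04  ]
lamp/rail end [ 0.6158 -0.2207  0.035 ]
lamp/rail end [ 0.6562 -0.222   0.035 ]
orange [221  56  22  17 318] [0.6558 0.095  0.036 ]
orange [210 214   4  14  43] [ 0.6324 -0.0591  0.036 ]
orange [216 221  12  14 144] [ 0.643  -0.0673  0.036 ]
```

Wrist view: rack front edge runs from (45,0) to (64,262), rail front edge from (238,0) to (205,320). The right plunger is visible at (212,217). Rail yaw is about -7.2° and rack yaw about -4.6°. The gap is about 65–79 mm, and the slide to the stop is about 49 mm. I'll turn the tool square to the rail, close the fingers and go in front of the left end.

```bash
python3 -m crank '{"linear":[[3,-5,0],[6,-10,0],[9,-15,0],[12,-20,0],[13.6,-21.9,0],[13.6,-21.9,0]],"dr":[[0,0,1.5],[0,0,3],[0,0,4.5],[0,0,6],[0,0,7.2],[0,0,7.2]],"fingers":[0,0,0,0,0,0]}'; python3 -m crank '{"linear":[[0,0,5],[0,0,10],[0,0,15],[0,0,19],[0,0,21.2],[0,0,21.2]],"dr":[[0,0,0],[0,0,0],[0,0,0],[0,0,0],[0,0,0],[0,0,0]],"fingers":[0,0,0,0,0,0]}'
python3 -c "
from h import *
p,d=capture('scene');a=p[110:250,180:360];p2,d=capture('side');b=p2[110:250,170:350];cv2.imwrite('pics/s1.png',np.vstack([cv2.resize(x,None,fx=2.1,fy=2.1) for x in(a,b)]))"
```

```text
t: 0.9
tool_pos: [0.4546, 0.1373, 0.3041]
eef_rot: [-0.0, 0.749, 0.663, 0.0]
wrist_force: [0.4, -0.6, -0.5]
gripper_width: 0.0
grasp_force: 0.0
t: 1.65
tool_pos: [0.4561, 0.1348, 0.0902]
eef_rot: [-0.0, 0.751, 0.661, -0.002]
wrist_force: [1.0, 0.1, -0.7]
gripper_width: -0.0002
grasp_force: 0.0
```

View pics/s1.png

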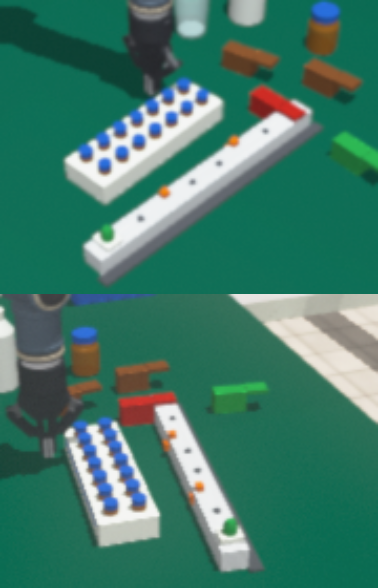

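The fingers stand in front of the rack's left end at (150,85) in the upper crop, clear of it. I'll push the left end gently.

```bash
python3 -m crank '{"linear":[[0,0.8,0],[0,1.4,0],[0,1.8,0],[0,2.2,0],[0,2.6,0],[0,2.8,0],[0,2.8,0]],"dr":[[0,0,0],[0,0,0],[0,0,0],[0,0,0],[0,0,0],[0,0,0],[0,0,0]],"fingers":[0,0,0,0,0,0,0]}'
cat > rk.py <<'E'
from h import *
N=np.array([.9921,-.1253]);U=np.array([.1253,.9921]);O=np.array([.6440,.012])
def blob(P,d):
    return (P[...,0]>.4)&(P[...,0]<.72)&(P[...,1]>-.25)&(P[...,1]<.3)&(d>0)
def main():
    S=get_state();q=S["tool_pos"][:2]-O;print("tcp rail",(q@N).round(4),(q@U).round(4),"F n,u",S["wrist_force"][:2]@N,S["wrist_force"][:2]@U)
    for n in("scene","side"):
        i=camera_info(n);p,d=capture(n);hsv=cv2.cvtColor(p,cv2.COLOR_BGR2HSV);H,S_,V=hsv[...,0],hsv[...,1],hsv[...,2]
        P=cloud(i,d);m=blob(P,d)&(H>100)&(H<125)&(S_>140)&(V>70)&(P[...,2]>.045)&(P[...,2]<.075)
        v,u=np.nonzero(m);q=np.array([onplane(i,a,b,.060)[:2] for a,b in zip(u,v)])-O
        r=np.stack([q@N,q@U],1)*1000;R=cv2.minAreaRect(r.astype(np.float32));b=cv2.boxPoints(R)
        lo=b[b[:,1].argsort()[:2]].mean(0);hi=b[b[:,1].argsort()[2:]].mean(0)
        f=r[:,1]
        print(n,len(r),"caps centre",np.round((lo+hi)/2,1),"relyaw deg",round(-float(np.degrees(np.arctan2(*(hi-lo)))),2),"size",np.round(R[1],1))
main()
E
python3 rk.py
```

```text
t: 2.62
tool_pos: [0.4839, 0.1326, 0.0919]
eef_rot: [0.0, 0.75, 0.661, 0.0]
wrist_force: [-0.4, 0.5, -0.8]
gripper_width: 0.0004
grasp_force: 0.2
tcp rail -0.1739 0.0996 F n,u -0.432573620014459 0.49623452265542767
scene 300 caps centre [-115.     2.6] relyaw deg 1.01 size [ 69.4 251.4]
side 326 caps centre [-114.4   -3.6] relyaw deg 0.58 size [ 60.  255.1]
```

```bash
python3 -m crank '{"linear":[[0,-1.5,0],[-4.5,-1.5,0],[-9,-1.5,0],[-9,-1.0,0],[-9,-0.2,0],[-9,0.4,0],[-9,1.0,0],[-9,1.6,0],[-9,2.2,0],[-9,2.2,0]],"dr":[[0,0,0],[0,0,0],[0,0,0],[0,0,0],[0,0,0],[0,0,0],[0,0,0],[0,0,0],[0,0,0],[0,0,0]],"fingers":[0,0,0,0,0,0,0,0,0,0]}'
python3 rk.py
```

```text
t: 3.98
tool_pos: [0.4955, 0.0404, 0.092]
eef_rot: [0.001, 0.75, 0.661, 0.001]
wrist_force: [-0.5, 1.3, 0.8]
gripper_width: 0.0003
grasp_force: 0.0
tcp rail -0.1509 0.0096 F n,u -0.606983605066846 1.2013107194931207
scene 313 caps centre [-93.1   1.4] relyaw deg 0.22 size [ 69.4 249.4]
side 272 caps centre [-92.   -5.9] relyaw deg -0.27 size [252.4  59.5]
```

```bash
python3 -m crank '{"linear":[[0,0.5,0],[0,1,0],[0,1.5,0],[0,2,0],[0,2.5,0],[0,2.9,0],[0,3.1,0],[0,3.1,0]],"dr":[[0,0,0],[0,0,0],[0,0,0],[0,0,0],[0,0,0],[0,0,0],[0,0,0],[0,0,0]],"fingers":[0,0,0,0,0,0,0,0]}'
python3 rk.py
python3 -c "
from h import *
p,d=capture('scene');a=p[110:250,180:360];p2,d=capture('side');b=p2[110:250,170:350];w,d=capture('wrist');cv2.imwrite('pics/s2.png',np.hstack([np.vstack([cv2.resize(x,(300,233)) for x in(a,b)]),cv2.resize(w,(500,466))]))"
```

```text
t: 5.08
tool_pos: [0.5255, 0.0365, 0.0919]
eef_rot: [0.0, 0.75, 0.661, 0.0]
wrist_force: [0.4, -0.2, -0.7]
gripper_width: 0.0001
grasp_force: 0.3
tcp rail -0.1206 0.0095 F n,u 0.4364576938113815 -0.16010395929244342
scene 321 caps centre [-63.2   0.6] relyaw deg -0.7 size [249.9  69.9]
side 258 caps centre [-62.5  -7.1] relyaw deg -0.8 size [252.3  59. ]
```

View pics/s2.png

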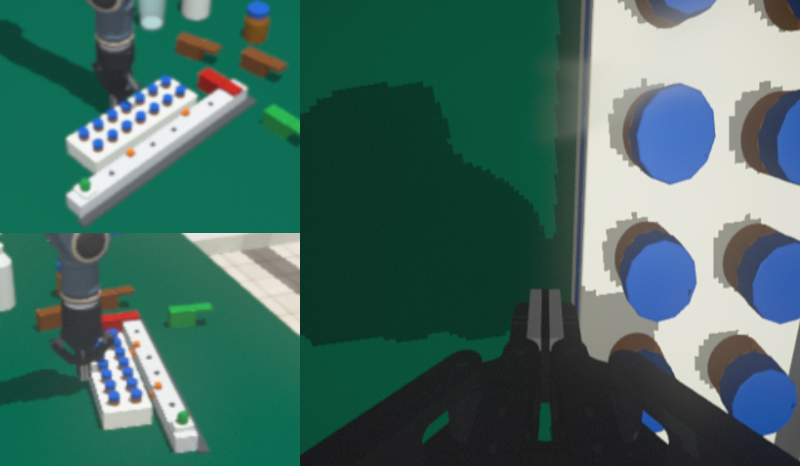

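The rack is nearly parallel to the rail and about 18 mm short of flush, with the left end slightly ahead. Next I'll push the right end, watching the force.

```bash
python3 -m crank '{"linear":[[0,-1.2,0],[-5.2,-1.2,0],[-10.4,-1.2,0],[-10.4,-0.8,0],[-10.4,-0.3,0],[-10.4,0.1,0],[-10.4,0.4,0],[-10.4,0.6,0],[-10.4,0.6,0]],"dr":[[0,0,0],[0,0,0],[0,0,0],[0,0,0],[0,0,0],[0,0,0],[0,0,0],[0,0,0],[0,0,0]],"fingers":[0,0,0,0,0,0,0,0,0]}'
python3 rk.py
```

```text
t: 6.45
tool_pos: [0.5183, -0.0668, 0.0918]
eef_rot: [0.0, 0.75, 0.662, 0.0]
wrist_force: [-0.4, 0.7, 0.1]
gripper_width: -0.0002
grasp_force: 0.2
tcp rail -0.1148 -0.0939 F n,u -0.47346403371119 0.6887420921088724
scene 321 caps centre [-59.2   1.7] relyaw deg 1.31 size [ 69.2 251.2]
side 145 caps centre [-47.2 -10.8] relyaw deg -4.99 size [242.1  57.6]
```

```bash
python3 -m crank '{"linear":[[0,-1.5,0],[5,-1.8,0],[10,-1.8,0],[15,-1.8,0],[19,-1.8,0],[19,-1.2,0],[19,-0.6,0],[19,-0.2,0],[19,0.1,0],[19,0.1,0]],"dr":[[0,0,0],[0,0,0],[0,0,0],[0,0,0],[0,0,0],[0,0,0],[0,0,0],[0,0,0],[0,0,0],[0,0,0]],"fingers":[0,0,0,0,0,0,0,0,0,0]}'
python3 rk.py
```

```text
t: 7.8
tool_pos: [0.543, 0.1201, 0.0918]
eef_rot: [0.0, 0.751, 0.661, -0.0]
wrist_force: [0.3, -0.1, 0.5]
gripper_width: 0.0003
grasp_force: 0.1
tcp rail -0.1137 0.0946 F n,u 0.2907669814691095 -0.11424579590275584
scene 315 caps centre [-56.2   1.4] relyaw deg 0.84 size [ 69.2 250. ]
side 299 caps centre [-55.5  -7.3] relyaw deg -0.48 size [250.8  58.8]
```

```bash
python3 -m crank '{"linear":[[0,0.1,0],[0,0.2,0],[0,0.3,0],[0,0.4,0]],"dr":[[0,0,0],[0,0,0],[0,0,0],[0,0,0]],"fingers":[0,0,0,0]}'
python3 -m crank '{"linear":[[0,0.1,0],[0,0.2,0]],"dr":[[0,0,0],[0,0,0]],"fingers":[0,0]}'
```

```text
t: 8.4
tool_pos: [0.5456, 0.1209, 0.0917]
eef_rot: [-0.001, 0.75, 0.661, -0.001]
wrist_force: [-6.0, 1.1, 4.2]
gripper_width: -0.0001
grasp_force: 3.1
t: 8.65
tool_pos: [0.5459, 0.1209, 0.0914]
eef_rot: [-0.002, 0.75, 0.662, -0.003]
wrist_force: [-9.5, 2.1, 6.6]
gripper_width: 0.0002
grasp_force: 4.9
```

```bash
python3 -m crank '{"linear":[[0,0.05,0],[0,0.1,0]],"dr":[[0,0,0],[0,0,0]],"fingers":[0,0]}'
python3 -m crank '{"linear":[[0,0.05,0],[0,0.1,0]],"dr":[[0,0,0],[0,0,0]],"fingers":[0,0]}'
python3 -m crank '{"linear":[[0,0.05,0],[0,0.1,0]],"dr":[[0,0,0],[0,0,0]],"fingers":[0,0]}'; python3 rk.py
```

```text
t: 8.9
tool_pos: [0.5461, 0.1209, 0.0913]
eef_rot: [-0.003, 0.75, 0.662, -0.003]
wrist_force: [-10.6, 1.3, 6.0]
gripper_width: 0.0001
grasp_force: 5.6
t: 9.15
tool_pos: [0.5462, 0.1209, 0.0912]
eef_rot: [-0.003, 0.75, 0.662, -0.004]
wrist_force: [-12.6, 1.8, 9.2]
gripper_width: -0.0
grasp_force: 6.7
t: 9.4
tool_pos: [0.5464, 0.1209, 0.091]
eef_rot: [-0.004, 0.75, 0.662, -0.005]
wrist_force: [-14.7, 2.6, 8.1]
gripper_width: 0.0004
grasp_force: 7.3
tcp rail -0.1105 0.0958 F n,u -14.88731855472374 0.7218618995849382
scene 321 caps centre [-55.    0.6] relyaw deg -0.49 size [251.7  68.2]
side 313 caps centre [-54.9  -7.7] relyaw deg -1.24 size [250.7  59.8]
```

```bash
python3 -m crank '{"linear":[[0,0,-0.15],[0,0,-0.3]],"dr":[[0,0,0],[0,0,0]],"fingers":[0,0]}'
python3 -m crank '{"linear":[[0,0.05,0],[0,0.1,0]],"dr":[[0,0,0],[0,0,0]],"fingers":[0,0]}'
python3 -m crank '{"linear":[[0,0.05,0],[0,0.1,0]],"dr":[[0,0,0],[0,0,0]],"fingers":[0,0]}'
```

```text
t: 9.75
tool_pos: [0.5473, 0.1208, 0.0933]
eef_rot: [-0.003, 0.75, 0.662, -0.004]
wrist_force: [-8.7, 1.9, -0.9]
gripper_width: -0.0
grasp_force: 4.5
t: 10.0
tool_pos: [0.5481, 0.1208, 0.0932]
eef_rot: [-0.003, 0.75, 0.662, -0.004]
wrist_force: [-10.3, 3.6, 0.7]
gripper_width: -0.0004
grasp_force: 5.1
t: 10.25
tool_pos: [0.549, 0.1209, 0.0931]
eef_rot: [-0.003, 0.75, 0.662, -0.004]
wrist_force: [-9.6, 3.3, 1.0]
gripper_width: -0.0002
grasp_force: 5.1
```

It moves steadily at about 10 N now that the vertical load is relieved. Continuing.

```bash
python3 -m crank '{"linear":[[0,0.07,0],[0,0.15,0],[0,0.2,-0.03]],"dr":[[0,0,0],[0,0,0],[0,0,0]],"fingers":[0,0,0]}'
python3 -m crank '{"linear":[[0,0.05,0],[0,0.1,0]],"dr":[[0,0,0],[0,0,0]],"fingers":[0,0]}'
python3 rk.py
```

```text
t: 10.62
tool_pos: [0.551, 0.1207, 0.0934]
eef_rot: [-0.003, 0.749, 0.662, -0.004]
wrist_force: [-10.3, 3.6, -1.0]
gripper_width: 0.0002
grasp_force: 5.1
t: 10.88
tool_pos: [0.552, 0.1206, 0.0935]
eef_rot: [-0.003, 0.749, 0.662, -0.004]
wrist_force: [-9.9, 3.1, -0.2]
gripper_width: 0.0001
grasp_force: 5.1
tcp rail -0.1049 0.0962 F n,u -10.230121366003829 1.86184791163498
scene 317 caps centre [-50.1   2.4] relyaw deg -1.02 size [251.8  69.5]
side 308 caps centre [-48.7  -4.3] relyaw deg -0.94 size [253.2  58.6]
```

```bash
python3 -m crank '{"linear":[[0,-1,0],[-4,-2.4,0],[-9,-2.4,0],[-14,-2.4,0],[-19,-2.4,0],[-19,-1.6,0],[-19,-1.1,0],[-19,-0.8,0],[-19,-0.6,0],[-19,-0.4,0]],"dr":[[0,0,0],[0,0,0],[0,0,0],[0,0,0],[0,0,0],[0,0,0],[0,0,0],[0,0,0],[0,0,0],[0,0,0]],"fingers":[0,0,0,0,0,0,0,0,0,0]}'
python3 -m crank '{"linear":[[0,0.1,0],[0,0.2,0]],"dr":[[0,0,0],[0,0,0]],"fingers":[0,0]}'
python3 rk.py
```

```text
t: 12.22
tool_pos: [0.526, -0.067, 0.0944]
eef_rot: [-0.003, 0.749, 0.662, -0.003]
wrist_force: [-10.2, 3.0, 6.3]
gripper_width: -0.0
grasp_force: 5.0
t: 12.48
tool_pos: [0.5263, -0.0671, 0.0941]
eef_rot: [-0.004, 0.749, 0.662, -0.004]
wrist_force: [-12.6, 1.9, 6.5]
gripper_width: 0.0001
grasp_force: 6.0
tcp rail -0.1069 -0.0933 F n,u -12.7723785930234 0.33708034615179244
scene 317 caps centre [-49.1   1.9] relyaw deg -0.5 size [251.2  68.1]
side 154 caps centre [-24.4 -13.8] relyaw deg -14.07 size [250.   55.4]
```

```bash
python3 -m crank '{"linear":[[0,0,-0.15],[0,0,-0.3]],"dr":[[0,0,0],[0,0,0]],"fingers":[0,0]}'
python3 -m crank '{"linear":[[0,0.07,0],[0,0.15,0],[0,0.2,-0.03]],"dr":[[0,0,0],[0,0,0],[0,0,0]],"fingers":[0,0,0]}'
python3 -m crank '{"linear":[[0,0.07,0],[0,0.15,0],[0,0.2,-0.03]],"dr":[[0,0,0],[0,0,0],[0,0,0]],"fingers":[0,0,0]}'
python3 rk.py
```

```text
t: 12.82
tool_pos: [0.5268, -0.0676, 0.0966]
eef_rot: [-0.004, 0.749, 0.662, -0.004]
wrist_force: [-7.0, 0.9, -1.0]
gripper_width: -0.0002
grasp_force: 3.7
t: 13.2
tool_pos: [0.5279, -0.0684, 0.0965]
eef_rot: [-0.004, 0.75, 0.662, -0.005]
wrist_force: [-9.2, -0.2, -1.4]
gripper_width: -0.0002
grasp_force: 4.6
t: 13.58
tool_pos: [0.5294, -0.069, 0.0967]
eef_rot: [-0.004, 0.75, 0.662, -0.005]
wrist_force: [-10.0, -1.3, 0.2]
gripper_width: -0.0001
grasp_force: 5.0
tcp rail -0.1035 -0.0948 F n,u -9.74622348013678 -2.5231390522049644
scene 311 caps centre [-48.1   2. ] relyaw deg 0.38 size [ 69.8 253.7]
side 127 caps centre [-25.1 -31.6] relyaw deg -14.46 size [215.   55.3]
```

```bash
python3 -m crank '{"linear":[[0,0.07,0],[0,0.15,0],[0,0.2,0]],"dr":[[0,0,0],[0,0,0],[0,0,0]],"fingers":[0,0,0]}'
python3 -m crank '{"linear":[[0,0.07,0],[0,0.15,0],[0,0.2,0]],"dr":[[0,0,0],[0,0,0],[0,0,0]],"fingers":[0,0,0]}'
python3 rk.py
```

```text
t: 14.05
tool_pos: [0.5302, -0.0693, 0.0963]
eef_rot: [-0.005, 0.75, 0.662, -0.006]
wrist_force: [-12.1, -0.1, 0.7]
gripper_width: 0.0002
grasp_force: 6.2
t: 14.42
tool_pos: [0.5305, -0.0693, 0.0957]
eef_rot: [-0.007, 0.75, 0.662, -0.008]
wrist_force: [-15.2, -0.0, 1.2]
gripper_width: -0.0002
grasp_force: 7.6
tcp rail -0.1024 -0.0949 F n,u -15.036213166754166 -1.9346518699848185
scene 314 caps centre [-46.9   1.1] relyaw deg 0.66 size [ 68.5 252.1]
side 122 caps centre [-24.9 -31.7] relyaw deg -14.53 size [215.   55.1]
```

The right end has seated (force rising without motion). Back to the left end.

```bash
python3 -m crank '{"linear":[[0,-1.5,0],[4,-2.6,0],[9,-2.6,0],[14,-2.6,0],[19,-2.6,0],[19,-1.8,0],[19,-1.3,0],[19,-1.0,0],[19,-0.8,0],[19,-0.6,0]],"dr":[[0,0,0],[0,0,0],[0,0,0],[0,0,0],[0,0,0],[0,0,0],[0,0,0],[0,0,0],[0,0,0],[0,0,0]],"fingers":[0,0,0,0,0,0,0,0,0,0]}'
python3 -m crank '{"linear":[[0,0.1,0],[0,0.2,0]],"dr":[[0,0,0],[0,0,0]],"fingers":[0,0]}'
python3 rk.py
```

```text
t: 15.78
tool_pos: [0.5517, 0.1189, 0.0979]
eef_rot: [-0.004, 0.75, 0.661, -0.005]
wrist_force: [-14.3, 3.9, 8.2]
gripper_width: -0.0002
grasp_force: 7.2
t: 16.02
tool_pos: [0.5525, 0.119, 0.0978]
eef_rot: [-0.004, 0.75, 0.661, -0.006]
wrist_force: [-15.1, 3.1, 8.5]
gripper_width: 0.0001
grasp_force: 7.7
tcp rail -0.1042 0.0947 F n,u -15.404325786211489 1.180627027998622
scene 317 caps centre [-47.4   0.9] relyaw deg 1.01 size [ 68.9 252.1]
side 297 caps centre [-47.1  -7.7] relyaw deg -0.08 size [248.3  58.8]
```

```bash
python3 -m crank '{"linear":[[0,0,-0.15],[0,0,-0.3]],"dr":[[0,0,0],[0,0,0]],"fingers":[0,0]}'
python3 -m crank '{"linear":[[0,0.05,0],[0,0.1,0]],"dr":[[0,0,0],[0,0,0]],"fingers":[0,0]}'
python3 -m crank '{"linear":[[0,0.05,0],[0,0.1,0]],"dr":[[0,0,0],[0,0,0]],"fingers":[0,0]}'
python3 rk.py
```

```text
t: 16.38
tool_pos: [0.5536, 0.1193, 0.1001]
eef_rot: [-0.004, 0.75, 0.661, -0.004]
wrist_force: [-8.8, 4.2, -0.3]
gripper_width: 0.0
grasp_force: 4.9
t: 16.62
tool_pos: [0.5543, 0.1194, 0.1]
eef_rot: [-0.004, 0.75, 0.661, -0.004]
wrist_force: [-10.0, 4.7, 0.7]
gripper_width: -0.0001
grasp_force: 5.5
t: 16.88
tool_pos: [0.5548, 0.1196, 0.0998]
eef_rot: [-0.005, 0.75, 0.661, -0.005]
wrist_force: [-13.6, 5.8, 0.3]
gripper_width: 0.0003
grasp_force: 6.3
tcp rail -0.102 0.0955 F n,u -14.206367257450761 4.084992834581209
scene 331 caps centre [-47.3   2. ] relyaw deg -0.67 size [252.7  71.3]
side 302 caps centre [-45.8  -4.2] relyaw deg -1.06 size [252.9  59.4]
```

```bash
python3 -m crank '{"linear":[[0,0.05,0],[0,0.1,0]],"dr":[[0,0,0],[0,0,0]],"fingers":[0,0]}'
python3 -m crank '{"linear":[[0,0.05,0],[0,0.1,0],[0,0.1,0]],"dr":[[0,0,0],[0,0,0],[0,0,0]],"fingers":[0,0,0]}'; python3 rk.py
```

```text
t: 17.23
tool_pos: [0.5549, 0.1196, 0.0996]
eef_rot: [-0.005, 0.75, 0.661, -0.006]
wrist_force: [-13.3, 6.9, 0.1]
gripper_width: 0.0001
grasp_force: 7.0
t: 17.6
tool_pos: [0.555, 0.1196, 0.0993]
eef_rot: [-0.006, 0.75, 0.662, -0.007]
wrist_force: [-14.2, 5.1, 0.0]
gripper_width: -0.0005
grasp_force: 7.6
tcp rail -0.1018 0.0956 F n,u -14.756776838897691 3.3115914300876557
scene 326 caps centre [-45.9   1.3] relyaw deg -0.03 size [252.  70.]
side 310 caps centre [-45.3  -5. ] relyaw deg -1.06 size [254.5  58.2]
```

Left has stalled as well, at the same depth as the right. I'll lift and check from above.

```bash
python3 -m crank '{"linear":[[0,-2,0],[0,-3,-4],[-2,-2,-9],[-6,2,-13],[-10,7,-15],[-10,7,-15]],"dr":[[0,0,0],[0,0,0],[0,0,0],[0,0,0],[0,0,0],[0,0,0]],"fingers":[0,0,0,0,0,0]}'
python3 rk.py; python3 -c "
from h import *
i=camera_info('wrist');p,d=capture('wrist');cv2.imwrite('pics/w2.png',p);np.savez('w2.npz',p=p,d=d,mtx=i['mtx'],T=i['camera_from_world'])"
```

```text
t: 18.45
tool_pos: [0.6224, 0.0037, 0.2539]
eef_rot: [0.003, 0.753, 0.658, 0.001]
wrist_force: [0.3, 0.2, -1.1]
gripper_width: 0.0002
grasp_force: 0.0
tcp rail -0.0204 -0.0109 F n,u 0.26639026355580553 0.19472002476634473
scene 320 caps centre [-46.3   1.4] relyaw deg -0.23 size [252.   68.6]
side 306 caps centre [-46.6  -6.6] relyaw deg -0.2 size [250.6  58.3]
```

View pics/w2.png

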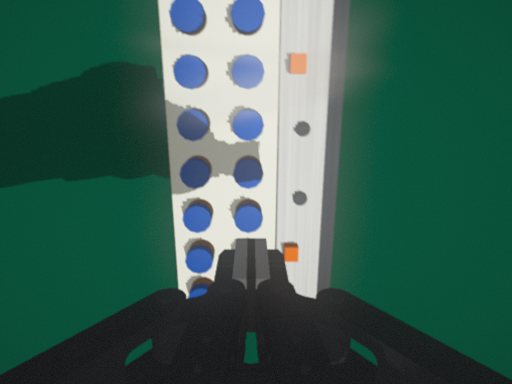

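The rack's back (column 280 to 275) lies against the rail, with both tabs at (298,63) and (290,254). I'll measure tab depth and seam numerically.

```bash
cat > seam.py <<'E'
import sys
from fit import *
N=np.array([.9921,-.1253]);U=np.array([.1253,.9921]);O=np.array([.6440,.012])
def run(f):
    z=np.load(f);p=z["p"].astype(int);i=dict(mtx=z["mtx"],camera_from_world=z["T"])
    R=lambda u,v,h:np.array([(onplane(i,u,v,h)[:2]-O)@N,(onplane(i,u,v,h)[:2]-O)@U])*1000
    hsv=cv2.cvtColor(z["p"],cv2.COLOR_BGR2HSV)
    o=(hsv[...,0]>=4)&(hsv[...,0]<22)&(hsv[...,1]>140)&(hsv[...,2]>130)
    g=cv2.GaussianBlur(z["p"],(1,5),0).astype(int)
    B=[];S=[];D=[]
    for v in range(2,290):
        row=g[v].sum(1)
        # back edge of rail top: strong bright->dark fall
        a=np.diff(row); u0=300+a[300:360].argmin()
        if a[u0]<-60: B.append(R(u0+.5,v,.035))
        d=row[262:292]; u1=262+d.argmin(); S.append(R(u1,v,.0375)); D.append(d.min())
    def lf(q):
        q=np.array(q);l=cv2.fitLine(q.astype(np.float32),cv2.DIST_HUBER,0,.01,.01).ravel();k=l[0]/l[1];return k,l[2]-k*l[3],np.std(q[:,0]-k*q[:,1])
    b=lf(B);s=lf(S);print("back edge",b,"seam",s,len(B))
    k,l,st,c=cv2.connectedComponentsWithStats(o.astype(np.uint8))
    for j in range(1,k):
        if st[j,4]>30:
            t=R(*c[j],.036);print("tab",st[j],t.round(1),"to back",(b[0]*t[1]+b[1]-t[0]).round(1),"seam to tab",(t[0]-s[0]*t[1]-s[1]).round(1))
    for v in(40,150,230): print(v,z["p"][v,268:290].sum(1).tolist() if 0 else g[v,266:292].sum(1).tolist())
run(sys.argv[1])
E
python3 seam.py w2.npz
```

```text
back edge (np.float32(0.0007147353), np.float32(38.680305), np.float64(0.24808216090614868)) seam (np.float32(0.009928389), np.float32(-1.867789), np.float64(5.764200657670568)) 288
tab [284 246  14  15 195] [ 12.8 -78.8] to back 25.8 seam to tab 15.4
40 [684, 684, 684, 684, 685, 686, 683, 685, 684, 683, 686, 683, 656, 581, 554, 611, 643, 642, 636, 634, 628, 631, 634, 638, 641, 640]
150 [686, 687, 686, 686, 689, 686, 686, 687, 689, 687, 637, 519, 541, 620, 644, 640, 635, 630, 627, 631, 635, 642, 652, 656, 654, 647]
230 [681, 682, 681, 681, 682, 680, 683, 683, 665, 532, 490, 590, 636, 642, 638, 636, 633, 630, 634, 643, 651, 652, 648, 645, 645, 645]
```

```bash
python3 - <<'E'
from fit import *
N=np.array([.9921,-.1253]);U=np.array([.1253,.9921]);O=np.array([.6440,.012])
z=np.load("w2.npz");i=dict(mtx=z["mtx"],camera_from_world=z["T"])
R=lambda u,v,h:np.array([(onplane(i,u,v,h)[:2]-O)@N,(onplane(i,u,v,h)[:2]-O)@U])*1000
hsv=cv2.cvtColor(z["p"],cv2.COLOR_BGR2HSV);o=(hsv[...,0]<25)&(hsv[...,1]>90)&(hsv[...,2]>130)
k,l,st,c=cv2.connectedComponentsWithStats(o.astype(np.uint8))
for j in range(1,k):
    if st[j,4]>30: t=R(*c[j],.036);print(st[j],t.round(2),"back dist",38.68-t[0])
for u,v in((278.6,40),(276.2,150),(274.6,230)): print("rack top back edge",R(u,v,.04).round(2))
E
```

```text
[290  54  16  19 290] [13.47 85.  ] back dist 25.21492699682362
[284 246  14  16 221] [ 12.68 -78.95] back dist 25.99588553873096
rack top back edge [ -2.13 101.15]
rack top back edge [-2.49 17.53]
rack top back edge [ -2.66 -53.86]
```

Both plungers are in (tabs 25.2 and 26.0 mm from the back edge, 26 when fully in), and the rack is parallel and against the rail. Next I go to the -y end and slide.

```bash
python3 -m crank '{"linear":[[-5,-0.8,0],[-10,-1.6,0],[-15,-2.6,0],[-16.6,-2.6,0],[-16.6,-2.6,5],[-16.6,-2.6,10],[-16.6,-2.6,14],[-16.6,-2.6,15.8],[-16.6,-2.6,15.8]],"dr":[[0,0,0],[0,0,0],[0,0,0],[0,0,0],[0,0,0],[0,0,0],[0,0,0],[0,0,0],[0,0,0]],"fingers":[0,0,0,0,0,0,0,0,0]}'
python3 rk.py
python3 -c "
from h import *
p,d=capture('scene');a=p[110:250,180:360];p2,d=capture('side');b=p2[110:250,170:350];cv2.imwrite('pics/s3.png',np.hstack([cv2.resize(x,(400,311)) for x in(a,b)]))"
```

```text
t: 19.73
tool_pos: [0.5725, -0.1495, 0.0929]
eef_rot: [-0.001, 0.75, 0.662, -0.0]
wrist_force: [0.2, -0.6, 0.7]
gripper_width: 0.0002
grasp_force: 0.0
tcp rail -0.0507 -0.1692 F n,u 0.23557135728606488 -0.5835765157043179
scene 308 caps centre [-46.6   1.2] relyaw deg 0.2 size [ 68.5 252. ]
side 126 caps centre [-68.3  -5. ] relyaw deg -8.03 size [250.7  46.6]
```

View pics/s3.png

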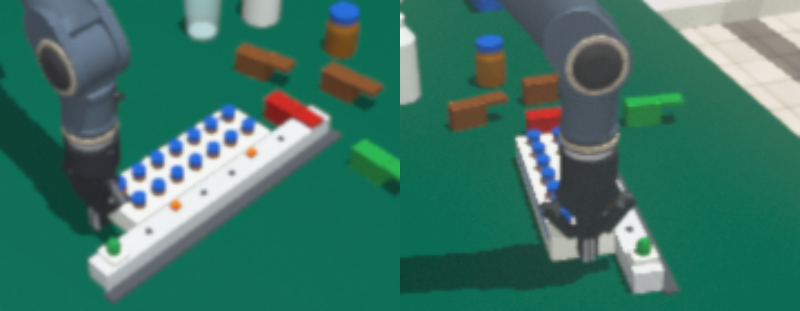

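The fingers are behind the -y end (95,215 left crop), between the rack end and the lamp. I'll slide to about 10 mm short first.

```bash
python3 -m crank '{"linear":[[1,0.1,0],[1.8,0.3,0],[2.4,0.3,0],[3,0.3,0],[3.6,0.3,0],[4.2,0.3,0],[4.8,0.3,0],[5.3,0.3,0],[5.7,0.3,0],[5.7,0.3,0]],"dr":[[0,0,0],[0,0,0],[0,0,0],[0,0,0],[0,0,0],[0,0,0],[0,0,0],[0,0,0],[0,0,0],[0,0,0]],"fingers":[0,0,0,0,0,0,0,0,0,0]}'
python3 rk.py
```

```text
t: 21.18
tool_pos: [0.5831, -0.0937, 0.0937]
eef_rot: [-0.0, 0.75, 0.662, 0.0]
wrist_force: [-0.9, -0.8, 0.1]
gripper_width: -0.0
grasp_force: 0.1
tcp rail -0.0471 -0.1125 F n,u -0.8169636939158065 -0.8788234676892914
scene 268 caps centre [-46.9  39.4] relyaw deg -0.41 size [250.3  67. ]
side 110 caps centre [-69.5  50.7] relyaw deg -9.24 size [215.6  43.6]
```

```bash
python3 -m crank '{"linear":[[0.2,0,0],[0.4,0,0],[0.6,0,0],[0.8,0,0],[0.8,0,0]],"dr":[[0,0,0],[0,0,0],[0,0,0],[0,0,0],[0,0,0]],"fingers":[0,0,0,0,0]}'
python3 -m crank '{"linear":[[0.1,0,0],[0.2,0,0],[0.2,0,0]],"dr":[[0,0,0],[0,0,0],[0,0,0]],"fingers":[0,0,0]}'
python3 -m crank '{"linear":[[0.1,0,0],[0.2,0,0],[0.2,0,0]],"dr":[[0,0,0],[0,0,0],[0,0,0]],"fingers":[0,0,0]}'; python3 rk.py
```

```text
t: 21.9
tool_pos: [0.5841, -0.0863, 0.0938]
eef_rot: [-0.0, 0.75, 0.661, 0.0]
wrist_force: [0.2, -0.6, -1.4]
gripper_width: 0.0004
grasp_force: 0.2
t: 22.28
tool_pos: [0.5844, -0.0847, 0.0938]
eef_rot: [0.0, 0.75, 0.661, 0.0]
wrist_force: [-0.6, -2.2, -1.3]
gripper_width: -0.0
grasp_force: 0.6
t: 22.65
tool_pos: [0.5847, -0.0826, 0.0938]
eef_rot: [-0.0, 0.75, 0.661, 0.0]
wrist_force: [-0.1, -1.8, -1.0]
gripper_width: -0.0002
grasp_force: 0.6
tcp rail -0.047 -0.1013 F n,u 0.08042522248063795 -1.8017418632147622
scene 263 caps centre [-47.4  49. ] relyaw deg 0.57 size [ 68.5 253.3]
side 106 caps centre [-68.5  52.4] relyaw deg -7.08 size [233.4  44.2]
```

Not yet at the stop by force; continuing in small steps.

```bash
for k in 1 2; do :; done; python3 -m crank '{"linear":[[0.1,0,0],[0.15,0,0],[0.15,0,0]],"dr":[[0,0,0],[0,0,0],[0,0,0]],"fingers":[0,0,0]}'
python3 -m crank '{"linear":[[0.1,0,0],[0.15,0,0],[0.15,0,0]],"dr":[[0,0,0],[0,0,0],[0,0,0]],"fingers":[0,0,0]}'
python3 -m crank '{"linear":[[0.05,0,0],[0.1,0,0],[0.1,0,0]],"dr":[[0,0,0],[0,0,0],[0,0,0]],"fingers":[0,0,0]}'; python3 rk.py
```

```text
t: 23.12
tool_pos: [0.5848, -0.0813, 0.0938]
eef_rot: [-0.0, 0.75, 0.661, 0.0]
wrist_force: [-1.6, -1.7, -0.9]
gripper_width: -0.0
grasp_force: 0.8
t: 23.5
tool_pos: [0.585, -0.0797, 0.0938]
eef_rot: [-0.0, 0.75, 0.661, 0.0]
wrist_force: [-0.6, -1.3, 0.4]
gripper_width: -0.0001
grasp_force: 0.8
t: 23.88
tool_pos: [0.5851, -0.0788, 0.0939]
eef_rot: [0.0, 0.75, 0.661, 0.0]
wrist_force: [-0.1, -1.5, 1.0]
gripper_width: 0.0005
grasp_force: 0.8
tcp rail -0.047 -0.0974 F n,u 0.13412628581323727 -1.5066907471648894
scene 258 caps centre [-47.1  53. ] relyaw deg -0.22 size [249.7  66.9]
side 106 caps centre [-69.8  67.3] relyaw deg -9.15 size [213.2  44. ]
```

```bash
python3 -m crank '{"linear":[[0.1,0,0],[0.15,0,0],[0.15,0,0]],"dr":[[0,0,0],[0,0,0],[0,0,0]],"fingers":[0,0,0]}'
python3 -m crank '{"linear":[[0.1,0,0],[0.15,0,0],[0.15,0,0]],"dr":[[0,0,0],[0,0,0],[0,0,0]],"fingers":[0,0,0]}'
python3 -c "
from h import *
p,d=capture('scene');a=p[110:250,180:360];p2,d=capture('side');b=p2[110:250,170:350];cv2.imwrite('pics/s4.png',np.hstack([cv2.resize(x,(400,311)) for x in(a,b)]))"
```

```text
t: 24.35
tool_pos: [0.5851, -0.0785, 0.0938]
eef_rot: [0.0, 0.75, 0.661, -0.0]
wrist_force: [-1.2, -4.9, -0.7]
gripper_width: -0.0005
grasp_force: 2.5
t: 24.72
tool_pos: [0.5852, -0.0784, 0.0939]
eef_rot: [0.001, 0.751, 0.661, -0.001]
wrist_force: [-1.0, -8.1, 0.2]
gripper_width: 0.0002
grasp_force: 3.8
```

View pics/s4.png

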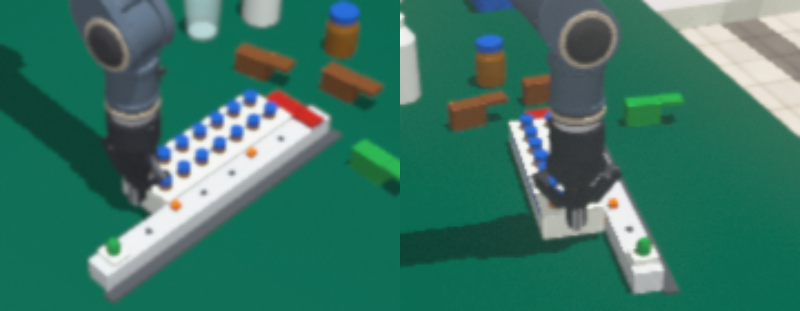

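The stop is met: force rises to 8 N with no motion, and the crop shows the rack end against the red block (270,100). Backing off to check flushness from above.

```bash
python3 -m crank '{"linear":[[-2,0,0],[-2.5,0,-4],[-2,0,-9],[2,1,-13],[7,2.2,-16],[12,2.7,-16],[12,2.7,-16]],"dr":[[0,0,0],[0,0,0],[0,0,0],[0,0,0],[0,0,0],[0,0,0],[0,0,0]],"fingers":[0,0,0,0,0,0,0]}'
python3 rk.py; python3 - <<'E'
from fit import *
i=camera_info('wrist');p,d=capture('wrist');cv2.imwrite('pics/w3.png',p)
N=np.array([.9921,-.1253]);U=np.array([.1253,.9921]);O=np.array([.6440,.012])
R=lambda u,v,h:np.array([(onplane(i,u,v,h)[:2]-O)@N,(onplane(i,u,v,h)[:2]-O)@U])*1000
E=[];B=[]
g=p.astype(int).sum(2)
K=np.array(i["mtx"]);T=np.array(i["camera_from_world"])
def pix(x,y,z):
    w=O+N*x/1e3+U*y/1e3;c=T@[*w,z,1];c=K@[c[0],-c[1],-c[2]];return c[:2]/c[2]
for y in range(-60,195,5):
    u,v=pix(-1.3,y,.04);
    if not(2<v<380): continue
    v=int(round(v));u=int(u);r=g[v,u-14:u+15];s=u-14+r.argmin()
    x=R(s,v,.0375);E.append(x);
    ub,_=pix(38.7,y,.035);ub=int(ub);a=np.diff(g[v,ub-10:ub+11]);B.append(R(ub-10+a.argmin()+.5,v,.035))
for n,q in(("seam",E),("back",B)):
    q=np.array(q,np.float32);l=cv2.fitLine(q,cv2.DIST_HUBER,0,.01,.01).ravel();k=l[0]/l[1];print(n,"slope",k,"x at -85,0,195",[round(float(l[2]+k*(y-l[3])),2) for y in(-85,0,195)],len(q),q[:,1].min(),q[:,1].max())
hsv=cv2.cvtColor(p,cv2.COLOR_BGR2HSV);o=(hsv[...,0]<25)&(hsv[...,1]>90)&(hsv[...,2]>130)
k,l,st,c=cv2.connectedComponentsWithStats(o.astype(np.uint8))
for j in range(1,k):
    if st[j,4]>30: print("tab",st[j],R(*c[j],.036).round(2))
E
```

```text
t: 25.7
tool_pos: [0.6275, 0.0464, 0.2543]
eef_rot: [-0.001, 0.747, 0.665, 0.002]
wrist_force: [-0.7, 0.3, -0.8]
gripper_width: -0.0
grasp_force: 0.0
tcp rail -0.0206 0.0321 F n,u -0.7311865598787931 0.2148511796558469
scene 296 caps centre [-47.1  53. ] relyaw deg -0.49 size [249.5  67.2]
side 297 caps centre [-47.3  45.6] relyaw deg -0.29 size [251.   59.6]
seam slope 0.0012330578 x at -85,0,195 [-1.53, -1.43, -1.19] 45 -61.14494 160.65996
back slope 0.0016805705 x at -85,0,195 [38.86, 39.0, 39.33] 45 -62.487175 161.28046
tab [287 102  16  18 277] [14.3  82.64]
```

View pics/w3.png

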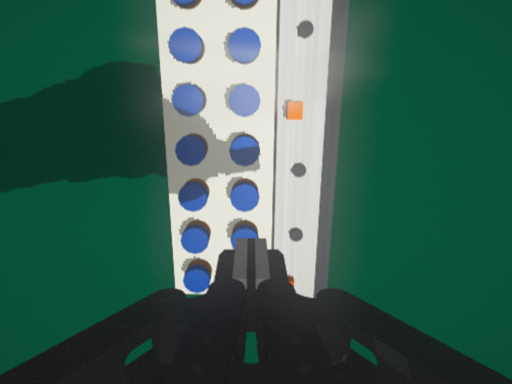

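Seam and rail back edge are parallel, 40.4 mm apart against a 40 mm rail, so the rack is flush. I'll give one gentle square nudge at the middle of the front face for certainty.

```bash
python3 -m crank '{"linear":[[1,-5,0],[1.8,-10,0],[1.8,-11.6,4],[1.8,-11.6,9],[1.8,-11.6,13.5],[1.8,-11.6,15.8],[1.8,-10.5,15.8],[1.8,-9.5,15.8],[1.8,-9,15.8],[1.8,-8.7,15.8]],"dr":[[0,0,0],[0,0,0],[0,0,0],[0,0,0],[0,0,0],[0,0,0],[0,0,0],[0,0,0],[0,0,0],[0,0,0]],"fingers":[0,0,0,0,0,0,0,0,0,0]}'
python3 -m crank '{"linear":[[0,0.1,0],[0,0.2,-0.05],[0,0.2,-0.05]],"dr":[[0,0,0],[0,0,0],[0,0,0]],"fingers":[0,0,0]}'; python3 rk.py
```

```text
t: 27.1
tool_pos: [0.5442, 0.0684, 0.0968]
eef_rot: [0.001, 0.75, 0.661, 0.001]
wrist_force: [0.6, 0.0, -0.4]
gripper_width: 0.0002
grasp_force: 0.0
t: 27.48
tool_pos: [0.5449, 0.0684, 0.0963]
eef_rot: [-0.0, 0.75, 0.661, -0.0]
wrist_force: [-0.3, 0.6, 0.7]
gripper_width: 0.0
grasp_force: 0.3
tcp rail -0.1054 0.0436 F n,u -0.33550766665514425 0.530745719798948
scene 298 caps centre [-47.1  53. ] relyaw deg -0.49 size [249.5  67.2]
side 219 caps centre [-46.8  43.9] relyaw deg -0.29 size [250.4  58.5]
```

```bash
python3 -m crank '{"linear":[[0,0.1,0],[0,0.2,-0.1],[0,0.2,-0.1]],"dr":[[0,0,0],[0,0,0],[0,0,0]],"fingers":[0,0,0]}'
python3 -m crank '{"linear":[[0,0.1,0],[0,0.15,-0.1],[0,0.15,-0.1]],"dr":[[0,0,0],[0,0,0],[0,0,0]],"fingers":[0,0,0]}'
```

```text
t: 27.95
tool_pos: [0.5465, 0.0682, 0.0969]
eef_rot: [-0.001, 0.75, 0.661, -0.001]
wrist_force: [-2.6, 1.4, -0.7]
gripper_width: -0.0001
grasp_force: 1.4
t: 28.32
tool_pos: [0.547, 0.0681, 0.0976]
eef_rot: [-0.001, 0.75, 0.661, -0.002]
wrist_force: [-5.0, 0.7, -2.2]
gripper_width: -0.0
grasp_force: 2.7
```

```bash
python3 -m crank '{"linear":[[0,0.1,0],[0,0.15,0],[0,0.15,0]],"dr":[[0,0,0],[0,0,0],[0,0,0]],"fingers":[0,0,0]}'; python3 -m crank '{"linear":[[0,-1,0],[0,-4,0],[0,-4,-5],[0,-4,-10],[0,-4,-10]],"dr":[[0,0,0],[0,0,0],[0,0,0],[0,0,0],[0,0,0]],"fingers":[0,0,0,0,0]}'; python3 rk.py; python3 -c "
from bench import *
print(job_done())"
```

```text
t: 28.7
tool_pos: [0.5472, 0.0682, 0.0972]
eef_rot: [-0.002, 0.75, 0.662, -0.003]
wrist_force: [-7.8, 2.1, -1.3]
gripper_width: 0.0001
grasp_force: 3.9
t: 29.32
tool_pos: [0.5139, 0.073, 0.203]
eef_rot: [0.003, 0.75, 0.661, 0.005]
wrist_force: [0.3, -1.0, -0.6]
gripper_width: -0.0001
grasp_force: 0.0
tcp rail -0.1367 0.0442 F n,u 0.41118591111904246 -0.9107364018712656
scene 297 caps centre [-45.8  52.6] relyaw deg -0.21 size [250.6  68.2]
side 304 caps centre [-46.6  45.6] relyaw deg 0.07 size [ 59.6 251.3]
the job is handed in; nothing more can be done
None
```

The job is handed in at about 29 s: by my measurements the rack lies flush on the rail (within about 1 mm), both plungers measured in before the slide, and its end touches the red stop; the largest push I read was about 15 N, and no verdict came back.

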